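# Line up the spot plates at the UV lamp and hold the enabling button

### The job

Slide the three white spot plates along the bed of the viewing stage, without lifting them off it, into one straight row: each flush against the long lamp bar on the side away from the robot, touching its neighbour, and the end one touching the low end stop. Then press the big sprung button on the separate control box half-way down (about 10 mm of its 20 mm travel) with the gripper and keep it there for at least two seconds; never push it to the bottom, which cuts the lamp out. Finish while still holding the button half-way, and leave the wash bottle, the amber bottle and the beaker where they are.

Things in the scene. Friction and masses are not known exactly. Their poses are not given: they have to be found in the camera images.
- stage: viewing stage, fixed: flat dark-grey bed 360 mm along its y and 210 mm along its x (x -120 to +90 mm), top 10 mm above the work surface; front and right end open. Origin: at work-surface height; x points from the robot's side to the lamp bar, y left to the end stop, z up; yaw within 0.2 rad of the world's. Finished row: plate centres at x = 35 mm, y = 130, 80 and 30 mm.
- bar_face (a point): on the stage's lamp bar: middle of the foot of its front face, at bed height (stage x = 60, y = 0, z = 10 mm). The bar is aluminium, 30 mm deep, 360 mm long along the stage's y, its top 22 mm above the bed. The plates go flush against this face.
- stop_face (a point): on the stage's low end stop: foot of its inner face, at bed height (stage x = 0, y = 155, z = 10 mm). The stop is an aluminium strip at the bed's left end, 20 mm wide, x from -60 to +60 mm, its top 12 mm above the bed.
- plate_a: white porcelain spot plate: a square tile 50 x 50 mm and 14 mm high with four shallow round wells marked on its flat top, about 85 g; starts loose and askew on the front part of the viewing stage's bed. Origin: centre of its underside; z up, x and y along its sides. The three plates are alike and interchangeable.
- plate_b: white porcelain spot plate: a square tile 50 x 50 mm and 14 mm high with four shallow round wells marked on its flat top, about 85 g; starts loose and askew on the front part of the viewing stage's bed. Origin: centre of its underside; z up, x and y along its sides. The three plates are alike and interchangeable.
- plate_c: white porcelain spot plate: a square tile 50 x 50 mm and 14 mm high with four shallow round wells marked on its flat top, about 85 g; starts loose and askew on the front part of the viewing stage's bed. Origin: centre of its underside; z up, x and y along its sides. The three plates are alike and interchangeable.
- pod: control box of the lamp, fixed to the bench to the right or to the left of the stage: a grey box 100 x 100 mm, 45 mm high, with the button in the middle of its top. Origin: centre of its underside, z up.
- enable (a joint): travel of the enabling button, in m: 0 = fully up (at the start), 0.020 = bottomed (lamp cut out); the wanted half-way position is 0.010. It goes straight down against a spring: about 2.5 N to start it, 6 N half-way, 9.5 N at the bottom, and springs back when released.
- enable_top (a point): centre of the button's flat top. The button is a black mushroom head 52 mm across and 14 mm thick on a steel stem; its top is 82 mm above the work surface when up, 72 mm half-way, 62 mm at the bottom. This point moves with the button.
- wash_bottle: bystander: white plastic wash bottle with a red cap and a bent spout, 66 mm across, 148 mm high to the cap's top (spout 188 mm), loose, on the side of the stage away from the control box. Origin: centre of its underside.
- reagent_bottle: bystander: small amber glass bottle with a black cap, 56 mm across, 105 mm high, loose, beyond the stage on the left. Origin: centre of its underside.
- beaker: bystander: glass beaker, 68 mm across, 80 mm high, loose, beyond the stage on the right. Origin: centre of its underside.
Things that resemble listed ones, but are neither listed nor needed, are in the scene too. What is shaped like the plate_c but brown is not meant.

How it is judged:
On the way, in this order (a step that is already met when the one before it is completed fails the run):
1. the three plates stand in a tight straight row against the lamp bar and the end stop (x of plate_a in the frame of stage between 0.0315 and 0.0385 m and y of plate_a in the frame of stage between 0.0235 and 0.1335 m and z of each of plate_a, plate_b, plate_c in the frame of stage below 0.013 m and angle between each of plate_a, plate_b, plate_c's own z axis and vertical below 0.06 rad and linear speed of each of plate_a, plate_b, plate_c below 0.01 m/s and (angle between the x axis of plate_a and the x axis of stage, either way round below 0.07 rad or angle between the x axis of plate_a and the y axis of stage, either way round below 0.07 rad) and x of plate_b in the frame of stage between 0.0315 and 0.0385 m and y of plate_b in the frame of stage between 0.0235 and 0.1335 m and (angle between the x axis of plate_b and the x axis of stage, either way round below 0.07 rad or angle between the x axis of plate_b and the y axis of stage, either way round below 0.07 rad) and x of plate_c in the frame of stage between 0.0315 and 0.0385 m and y of plate_c in the frame of stage between 0.0235 and 0.1335 m and (angle between the x axis of plate_c and the x axis of stage, either way round below 0.07 rad or angle between the x axis of plate_c and the y axis of stage, either way round below 0.07 rad)), for 0.3 s.
2. the button is held half-way down by the gripper for two seconds, the row still in order (all of step 1 and value of joint enable between 0.0065 and 0.0135 m and contact force between any of the fingers, the arm and enable above 2 N), for 2 s.
At the end, for the whole second after the job is handed in: All three plates lie flat on the bed, flush with the lamp bar (within 3.5 mm) and square to it (within 0.07 rad), in one row against the end stop with at most 6.5 mm of gaps in all; and the robot holds the button between 6.5 and 13.5 mm of its 20 mm travel, pressing it with more than 2 N (all of step 2); the arm keeps its last pose, push and grip.
It fails at once if the button is pushed to the bottom (beyond 18 mm) (value of joint enable above 0.018 m).
It fails at once if a plate is lifted off the bed (more than 15 mm) or tipped over (z of any of plate_a, plate_b, plate_c in the frame of stage above 0.025 m or angle between any of plate_a, plate_b, plate_c's own z axis and vertical above 0.5 rad).
It fails at once if a plate is pushed off the bed (z of any of plate_a, plate_b, plate_c in the frame of stage below 0.004 m).
It fails at once if the wash bottle, amber bottle or beaker is shifted by more than 20 mm or knocked over (distance of any of wash_bottle, reagent_bottle, beaker from where it was at the start of the episode above 0.02 m or angle between any of wash_bottle, reagent_bottle, beaker's own z axis and vertical above 0.3 rad).
It also fails if it takes over 69 s, if anything falls off the work surface, if the arm or the gripper's body presses on something with over 40 N, if the wrist force passes 120 N, or if a joint passes its speed limit or range.

### The arm

A 6-joint arm with a two-finger parallel gripper is mounted at the origin on the work surface. World frame = base frame: x ahead of the robot, y to its left, z up, the work surface at z = 0. Lengths are in m, angles in rad, forces in N, time in s.
With the tool pointing down it reaches from about 0.35 to 0.85 m from the base axis. Payload 8.1 kg.
Tool frame: the origin (TCP) lies at the very end of the fingers, on their centre line; the grasp point (between the pads) lies 19 mm behind it; z points along the fingers, y is the line along which they close (so a half turn about z gives the same grasp; the last joint's range is limited). The gripper opens to 93 mm and grips with 3 to 60 N. Pads are 15 mm wide; open, the fingers measure 128 mm over their backs; the gripper's body (75 mm by 188 mm) begins 65 mm behind the grasp point.
Start: joints at [1.126, 0.13, 1.488, -0, 1.523, -0.085], TCP at [0.211, 0.562, 0.219] pointing down, gripper open.
Joint ranges: [-2.96, 2.96], [-0.89, 2.26], [0.02, 2.5], [-1.34, 4.48], [0, 2.73], [-2.66, 2.66]. Speed limits (rad/s): [2.39, 2.39, 2.79, 3.14, 3.14, 3.14].

### API

Orientations are given as a rotation vector (axis times angle).
In Python, from plant import robot gives the robot as it stands.
- The arm moves only by the tool play_rows, never from a script. Its argument "deltas" is one flat list of numbers, 5 for each row, row after row: the shift along the tool's x, y, z in mm, then the turn about the tool's z in degrees, then the finger opening in mm, from 0 to 93. A call has 1 to 10 rows; each row shifts and turns the commanded pose from where the row before left it, along the tool's axes as they then stand; what a row does not reach is not made up. A row lasts 1/12 s, in which the tool goes at most 41.7 mm and 7.16 degrees, less where a joint would pass 70% of its speed; a pose out of reach is approached as far as the arm can. A call with a gripper value outside its range is refused whole. The fingers move at their own pace and stop on an object; "newtons" is the grip in N (left out, the last holds). Time passes only in rows, so rows that do not move let the fingers close. It gives the time, the measured TCP pose, the force, the opening and the grip force at its end, in the units of the state.
- robot.read_state(): the state, without advancing time (a new reading comes with each control period).
- robot.read_camera(name): name is "side" or "top"; returns a dict with "pixels" (480x640x3 uint8, blue, green, red), "mtx" (3x3 intrinsics, pixels), "eye" and "rotation" of the camera in the world. Camera axes: x right, y up, looking along -z (the intrinsics and any distortion apply to the point x, -y, -z); pixel columns grow to the right and rows downward; lengths in m; the calibration is good to about 2 mm. A picture is of the moment at which its call begins. There is no depth.
- robot.close_job(): hands the job in; it is judged then, once.
The state is a dict: "t": time; "q": joint angles; "dq": joint speeds; "joint_torque": joint torques, N m; "tool_pos": TCP position; "orientation": TCP orientation; "force": force on the tool from outside, world axes, zero at the start; "wrist_torque": the same for the moment, N m; "opening": finger opening in m; "gripper_force": force on a finger pad.
Only numpy, scipy, OpenCV 4.12 (cv2) and the standard library are available. Lean on these libraries where they do the work, as an engineer would, in place of code of your own. Each camera call takes 0.05 s, during which the arm holds its last target. There are 200 camera calls.

## Working session

There is one attempt and no reset: what is moved stays moved. The work goes in short steps, Python scripts to look and compute and a tool call to move; the robot and the scene stay as the last step left them, time stands still between calls to the robot, and variables do not carry over. Pictures are saved under pics/ and viewed, at most 10 in all, crops included, and the job is handed in when it is done.

Besides the shell and the picture viewer there is one more tool, called after "Emit:" as name(argument=value, ...) on one line, values as JSON. play_rows: Moves the arm, as the interface text tells. Its arguments: {"type":"object","properties":{"deltas":{"type":"array"},"newtons":{"type":"number"}},"required":["deltas"]}

```bash
mkdir -p pics; cat > h.py <<'E'
import numpy as np, cv2
from plant import robot
def snap(name,fn):
    c=robot.read_camera(name); cv2.imwrite('pics/'+fn,c['pixels']); np.savez('pics/'+fn+'.npz',**{k:np.array(v) for k,v in c.items()}); return c
def px2w(c,uv,z):
    K=np.array(c['mtx']);R=np.array(c['rotation']);e=np.array(c['eye']);
    out=[]
    for (u,v) in np.atleast_2d(uv):
        d=np.linalg.inv(K)@[u,v,1]; d=R@np.array([d[0],-d[1],-d[2]])
        out.append(e+d*(z-e[2])/d[2])
    return np.array(out)
E
python3 - <<'E'
from h import *
for n in('top','side'):
    c=snap(n,n+'0.png'); print({k:v for k,v in c.items() if k!='pixels'})
print(robot.read_state())
E
```

```text
{'mtx': array([[446.82516092,   0.        , 324.55377133],
       [  0.        , 446.82516092, 242.65049213],
       [  0.        ,   0.        ,   1.        ]]), 'eye': array([0.41669206, 0.00948437, 1.02881039]), 'rotation': array([ 0.11406498, -0.11394415, -1.54393356])}
{'mtx': array([[468.96719575,   0.        , 316.7694862 ],
       [  0.        , 468.96719575, 237.32514129],
       [  0.        ,   0.        ,   1.        ]]), 'eye': array([ 0.20710372, -0.53731462,  0.87933535]), 'rotation': array([ 0.66409504, -0.20184064, -0.58248991])}
{'t': 0.1, 'q': array([ 1.12558775e+00,  1.31084814e-01,  1.48917804e+00,  6.95254979e-06,
        1.52299261e+00, -8.54059236e-02]), 'dq': array([ 0.00147313,  0.00021242, -0.0022131 ,  0.00083721, -0.00012821,
       -0.00038815]), 'joint_torque': array([ 1.71746331e-03, -5.61336851e+01, -4.93099523e+01,  7.71502079e-02,
        2.91191804e-02, -6.67263544e-05]), 'tool_pos': array([0.21101113, 0.56112095, 0.21768863]), 'orientation': array([-5.62054140e-01, -3.09045496e+00,  2.51733619e-03]), 'force': array([-0.96807752, -0.26601612,  0.34595516]), 'wrist_torque': array([0.01473093, 0.06218553, 0.04226088]), 'gripper_force': 0.0, 'opening': 0.09320189136891477}
```

View pics/top0.png

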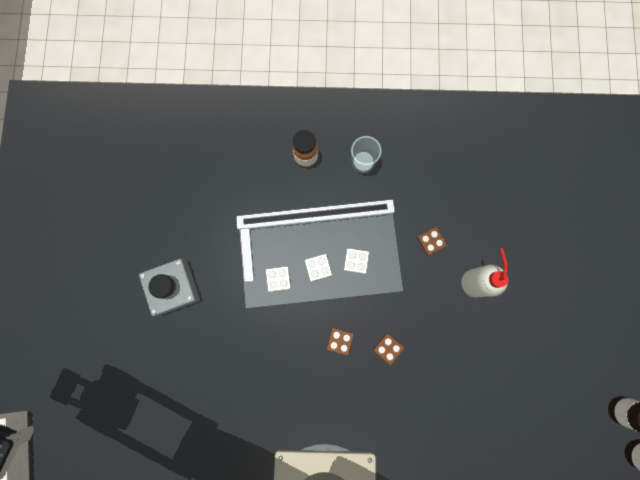

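View pics/side0.png

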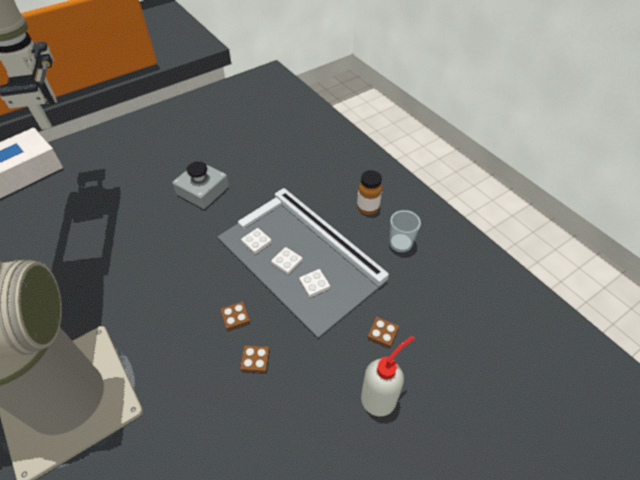

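```bash
sed -i "s/R=np.array(c\['rotation'\])/R=cv2.Rodrigues(np.array(c['rotation'],float))[0]/" h.py; cat >> h.py <<'E'
def w2px(c,P):
    R=cv2.Rodrigues(np.array(c['rotation'],float))[0]; p=(np.atleast_2d(P)-np.array(c['eye']))@R
    p=p*[1,-1,-1]; q=p@np.array(c['mtx']).T; return q[:,:2]/q[:,2:]
def plates(c,box,n=3,z=.024):
    """white blobs in box (u0,v0,u1,v1) -> centre & side directions in world"""
    u0,v0,u1,v1=box; im=c['pixels'][v0:v1,u0:u1]
    m=cv2.morphologyEx((im.min(2)>120).astype(np.uint8),cv2.MORPH_CLOSE,np.ones((3,3)))
    cs=cv2.findContours(m,cv2.RETR_EXTERNAL,cv2.CHAIN_APPROX_NONE)[0]
    for k in sorted(cs,key=cv2.contourArea)[::-1][:n]:
        r=cv2.minAreaRect(k); b=cv2.boxPoints(r)+[u0,v0]; w=px2w(c,b,z)[:,:2]; e=w[1]-w[0]
        print('c',np.round(w.mean(0),4),'px',b.mean(0).round(1),'side',np.round([np.linalg.norm(e),np.linalg.norm(w[2]-w[1])],4),'ang',round((np.degrees(np.arctan2(e[1],e[0]))+45)%90-45,1),'area',cv2.contourArea(k))
E
python3 - <<'E'
from h import *
c=dict(np.load('pics/top0.png.npz'))
plates(c,(256,238,385,300))
f=lambda *a:print(np.round(px2w(c,*a)[:,:2],4).tolist())
f([(246,307),(402,290)],.01)   # bed front corners
f([(238,217),(393,202),(394,212),(238,228)],.032)
f([(161,287)],.082); f([(140,273),(184,260),(199,299),(151,315)],.045)
im=cv2.resize(c['pixels'][190:330,130:430],None,fx=2.66,fy=2.66,interpolation=cv2.INTER_CUBIC);cv2.imwrite('pics/crop.png',im)
E
```

```text
c [0.5056 0.0202] px [320.  268.5] side [0.1378 0.2914] ang 2.6 area 7580.0
[[0.4152, 0.185], [0.4617, -0.167]]
[[0.6171, 0.2094], [0.6605, -0.1429], [0.6373, -0.1452], [0.5917, 0.2081]]
[[0.4527, 0.3539]]
[[0.4837, 0.4159], [0.5148, 0.3211], [0.4301, 0.2824], [0.3931, 0.3844]]
```

View pics/crop.png

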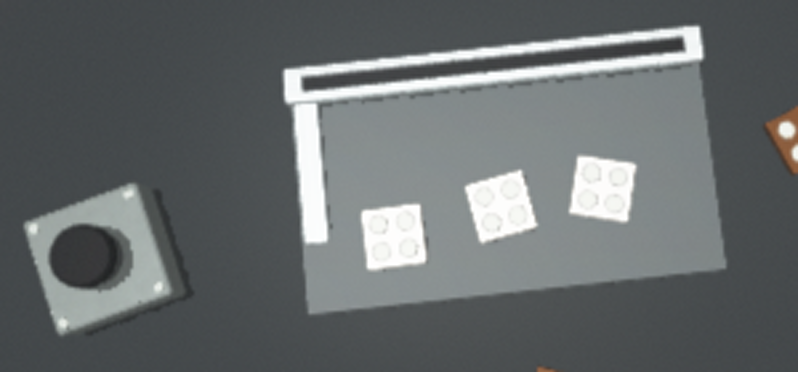

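```bash
sed -i 's/>120/>195/' h.py; python3 - <<'E'
from h import *
from scipy.optimize import least_squares
c=dict(np.load('pics/top0.png.npz'))
S=np.array([[90,180,32],[90,-180,32],[60,-180,32],[60,180,32],[-120,180,10],[-120,-180,10],[-60,155,22],[-60,175,22]])/1e3
U=np.array([[285,70],[701,27],[703,59],[287,103],[309,314],[726,269],[326,241],[305,243]])/2.66+[130,190]
def W(p,S=S):
    r=p[2];R=np.array([[np.cos(r),-np.sin(r),0],[np.sin(r),np.cos(r),0],[0,0,1]]);return S@R.T+[p[0],p[1],0]
s=least_squares(lambda p:(w2px(c,W(p))-U).ravel(),[.54,.02,.1]);p=s.x
print(p.round(4),s.fun.reshape(-1,2).round(1).tolist())
np.save('stage.npy',p)
plates(c,(256,238,385,300))
for t in (35,130),(35,80),(35,30): print(t,W(p,np.array([[*t,10]])/1e3).round(4))
d=dict(np.load('side0.png.npz' if 0 else 'pics/side0.png.npz')); print(w2px(d,W(p)).round(0).tolist(), w2px(d,[[.4527,.3539,.082]]))
E
```

```text
[0.5539 0.0232 0.1291] [[-0.8, -0.6], [-0.2, -0.6], [0.8, 0.1], [-0.5, -0.1], [-0.8, 0.5], [0.7, 0.5], [0.9, -0.1], [-0.1, 0.1]]
c [0.4802 0.1152] px [277.4 278.5] side [0.0499 0.0496] ang 9.5 area 448.0
c [0.5081 0.0254] px [317.7 267.1] side [0.0497 0.0498] ang 17.4 area 444.5
c [ 0.5254 -0.0609] px [356.1 260.4] side [0.0499 0.0493] ang -7.1 area 437.0
(35, 130) [[0.5719 0.1566 0.01  ]]
(35, 80) [[0.5783 0.107  0.01  ]]
(35, 30) [[0.5848 0.0575 0.01  ]]
[[284.0, 188.0], [389.0, 275.0], [380.0, 282.0], [275.0, 194.0], [217.0, 237.0], [318.0, 338.0], [243.0, 226.0], [238.0, 222.0]] [[196.38598169 168.48750692]]
```

```bash
cat >> h.py <<'E'
def stage2w(x,y):
    p=np.load('stage.npy'); s,k=np.sin(p[2]),np.cos(p[2]); return p[:2]+np.array([[k,-s],[s,k]])@[x/1e3,y/1e3]
def w2stage(w):
    p=np.load('stage.npy'); s,k=np.sin(p[2]),np.cos(p[2]); return 1e3*np.array([[k,s],[-s,k]])@(np.array(w)[:2]-p[:2])
def go(xy,z,yaw,tag=''):
    """tool y axis to world heading yaw+90deg (mod 180): turn first, then shift along tool axes"""
    st=robot.read_state(); R=cv2.Rodrigues(np.array(st['orientation']))[0]
    h=np.degrees(np.arctan2(R[1,1],R[0,1])); t=-(((yaw+90-h)+90)%180-90)
    R2=R@cv2.Rodrigues(np.array([0,0,np.radians(t)]))[0]
    d=R2.T@(np.array([xy[0],xy[1],z])-st['tool_pos'])*1e3
    print(tag,'turn',round(t,1),'shift',d.round(1),'| tcp',st['tool_pos'].round(4),'tilt',R[2].round(3),'q6',st['q'][5].round(2),'F',np.round(st['force'],1),'t',st['t'],'stage',w2stage(st['tool_pos']).round(1),'R2 x,y dirs',R2[:2,:2].round(2).tolist())
E
python3 - <<'E'
from h import *
for w in([.4802,.1152],[.5081,.0254],[.5254,-.0609]): print(w2stage(w).round(1))
go([.4802,.1152],.06,9.5,'A'); go([.4802,.1152],.06,-80.5,'A')
E
```

```text
[-61.3 100.7]
[-45.1   8.1]
[-39.1 -79.7]
A turn -30.1 shift [-192.1 -484.   158.2] | tcp [0.211  0.5611 0.2177] tilt [ 0.    -0.002 -1.   ] q6 -0.09 F [-1.  -0.3  0.3] t 0.1 stage [-270.8  577.6] R2 x,y dirs [[-0.99, -0.17], [-0.17, 0.99]]
A turn 59.9 shift [-484.   192.1  158.2] | tcp [0.211  0.5611 0.2177] tilt [ 0.    -0.002 -1.   ] q6 -0.09 F [-1.  -0.3  0.3] t 0.1 stage [-270.8  577.6] R2 x,y dirs [[-0.17, 0.99], [0.99, 0.17]]
```

Emit:
play_rows(deltas=[0,0,0,-6,70,0,0,0,-6,70,0,0,0,-6,70,0,0,0,-6,70,0,0,0,-6,70,-13,-34,0,0,70,-14,-35,0,0,70,-14,-35,0,0,70,-14,-35,0,0,70,-14,-35,0,0,70])

```text
t: 0.93
tool_pos: [0.3079, 0.3995, 0.2181]
orientation: [0.258, -3.13, 0.001]
force: [0.6, -0.6, 0.4]
opening: 0.0698
gripper_force: 0.0
```

Emit:
play_rows(deltas=[-14,-35,0,0,70,-14,-35,0,0,70,-14,-35,0,0,70,-14,-35,0,0,70,-14,-35,10,0,66,-14,-35,20,0,66,-14,-35,35,0,66,-14,-35,35,0,66,-11,-30,30,0,66,0,0,0,0,66])

```text
t: 1.77
tool_pos: [0.4686, 0.1249, 0.0974]
orientation: [0.251, -3.123, 0.004]
force: [-1.6, 0.1, -1.1]
opening: 0.0662
gripper_force: 0.0
```

```bash
python3 - <<'E'
from h import *
go([.4802,.1152],.013,9.5,'A')
E
```

```text
A turn -0.3 shift [-10.6 -11.3  84.4] | tcp [0.4686 0.1249 0.0974] tilt [ 0.009 -0.002 -1.   ] q6 -1.57 F [-1.6  0.1 -1.1] t 1.7667 stage [-71.5 111.8] R2 x,y dirs [[-0.99, -0.17], [-0.17, 0.99]]
```

Emit:
play_rows(deltas=[0,0,0,0,66,0,0,0,0,66,0,0,25,0,66,0,0,25,0,66,0,0,15,0,66,0,0,9,0,66,0,0,0,0,66,0,0,0,0,66,0,0,0,0,45,0,0,0,0,45], newtons=10)

```text
t: 2.6
tool_pos: [0.4723, 0.1303, 0.0317]
orientation: [-0.257, 3.128, 0.0]
force: [0.7, 0.0, 0.3]
opening: 0.0568
gripper_force: 0.0
```

Emit:
play_rows(deltas=[0,0,0,0,45,0,0,0,0,45,0,0,0,0,45,0,0,0,0,45])

```text
t: 2.93
tool_pos: [0.4711, 0.1297, 0.0301]
orientation: [-0.257, 3.131, 0.0]
force: [0.0, -0.7, 0.7]
opening: 0.0452
gripper_force: 0.0
```

```bash
python3 - <<'E'
from h import *
go(stage2w(35,103),.013,7.4,'A')
E
```

```text
A turn 2.0 shift [-103.4  -13.3   17.2] | tcp [0.4711 0.1297 0.0301] tilt [-0.  0. -1.] q6 -1.57 F [ 0.  -0.7  0.7] t 2.9333 stage [-68.4 116.3] R2 x,y dirs [[-0.99, -0.13], [-0.13, 0.99]]
```

```bash
python3 - <<'E'
from h import *
go([.4802,.1152],.013,9.5,'A')
E
```

```text
A turn -0.1 shift [ -6.6 -15.8  17.1] | tcp [0.4711 0.1297 0.0301] tilt [-0.  0. -1.] q6 -1.57 F [ 0.  -0.7  0.7] t 2.9333 stage [-68.4 116.3] R2 x,y dirs [[-0.99, -0.17], [-0.17, 0.99]]
```

Emit:
play_rows(deltas=[-3,-8,0,0,66,-4,-8,0,0,66,0,0,0,0,66,0,0,0,0,66,0,0,0,0,66,0,0,0,0,66,0,0,0,0,66])

```text
t: 3.52
tool_pos: [0.4803, 0.1152, 0.0298]
orientation: [0.257, -3.131, -0.0]
force: [0.2, -0.3, -0.1]
opening: 0.0661
gripper_force: 0.0
```

Emit:
play_rows(deltas=[0,0,8,0,66,0,0,8,0,66,0,0,0,0,66,0,0,0,0,66,0,0,0,0,45,0,0,0,0,45,0,0,0,0,45,0,0,0,0,45,0,0,0,0,45,0,0,0,0,45], newtons=10)

```text
t: 4.35
tool_pos: [0.4807, 0.1152, 0.0142]
orientation: [-0.257, 3.13, 0.0]
force: [-0.2, -0.2, 1.4]
opening: 0.05
gripper_force: 10.0
```

```bash
python3 - <<'E'
from h import *
go(stage2w(35,103),.013,7.4,'A')
E
```

```text
A turn 2.0 shift [-95.7   2.4   1.2] | tcp [0.4807 0.1152 0.0142] tilt [-0.001  0.    -1.   ] q6 -1.6 F [-0.2 -0.2  1.4] t 4.35 stage [-60.7 100.6] R2 x,y dirs [[-0.99, -0.13], [-0.13, 0.99]]
```

Emit:
play_rows(deltas=[-8,0,0,2,45,-14,0,0,0,45,-15,1,0,0,45,-15,1,0,0,45,-15,0,0,0,45,-12,0,0,0,45,-8,0,0,0,45,-4,0,0,0,45,-2,0,0,0,45,-2,0,0,0,45])

```text
t: 5.18
tool_pos: [0.5738, 0.1295, 0.0139]
orientation: [0.202, -3.134, 0.0]
force: [-2.5, -0.8, 2.7]
opening: 0.05
gripper_force: 10.0
```

Emit:
play_rows(deltas=[-1,0,0,0,45,-1,0,0,0,45,-1,0,0,0,45,0,0,0,0,45])

```text
t: 5.52
tool_pos: [0.577, 0.13, 0.0139]
orientation: [0.202, -3.134, 0.0]
force: [-2.8, -1.1, 4.4]
opening: 0.05
gripper_force: 10.0
```

```bash
python3 - <<'E'
from h import *
go(stage2w(35,103),.013,7.4,'A')
E
```

```text
A turn -0.0 shift [1.6 0.1 0.9] | tcp [0.577  0.13   0.0139] tilt [ 0.001 -0.    -1.   ] q6 -1.56 F [-2.8 -1.1  4.4] t 5.5167 stage [ 36.6 102.9] R2 x,y dirs [[-0.99, -0.13], [-0.13, 0.99]]
```

Emit:
play_rows(deltas=[-1,0,0,0,45,-1,0,0,0,45,-1,0,0,0,45,0,0,0,0,45])

```text
t: 5.85
tool_pos: [0.578, 0.1301, 0.0134]
orientation: [0.202, -3.13, 0.001]
force: [-11.6, -3.0, 8.3]
opening: 0.0496
gripper_force: 10.0
```

Emit:
play_rows(deltas=[0,0,0,0,57,0,0,0,0,57,0,0,0,0,57,0,0,-20,0,57,0,0,-20,0,57,0,0,0,0,57])

```text
t: 6.35
tool_pos: [0.5835, 0.1308, 0.0583]
orientation: [-0.202, 3.128, 0.001]
force: [1.6, -0.7, 1.3]
opening: 0.0576
gripper_force: 0.0
```

```bash
python3 - <<'E'
from h import *
c=snap('top','t1.png')
go([.5081,.0254],.05,17.4,'B')
E
```

```text
B turn -10.0 shift [102.8 -78.2   6.1] | tcp [0.5828 0.1307 0.0566] tilt [-0.006  0.    -1.   ] q6 -1.56 F [-0.7  0.7 -0.3] t 6.4 stage [ 42.5 102.9] R2 x,y dirs [[-0.95, -0.3], [-0.3, 0.95]]
```

View pics/t1.png

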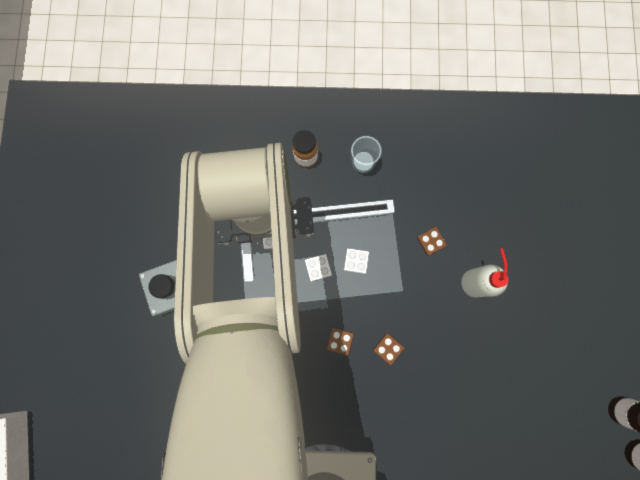

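Emit:
play_rows(deltas=[0,0,0,-5,66,0,0,0,-5,66,13,-10,0,0,66,15,-12,0,0,66,15,-12,0,0,66,15,-12,0,0,66,15,-12,0,0,66,15,-12,0,0,66,15,-8,0,0,66,0,0,0,0,66])

```text
t: 7.23
tool_pos: [0.503, 0.0234, 0.0523]
orientation: [0.472, -3.103, 0.0]
force: [-0.3, 0.3, -0.8]
opening: 0.0661
gripper_force: 0.0
```

Emit:
play_rows(deltas=[0,0,0,0,66,0,0,0,0,66,0,0,0,0,66])

```text
t: 7.48
tool_pos: [0.5058, 0.0257, 0.0537]
orientation: [-0.475, 3.105, 0.0]
force: [-0.1, 0.2, -0.1]
opening: 0.0658
gripper_force: 0.0
```

```bash
python3 - <<'E'
from h import *
go([.5081,.0254],.014,17.4,'B')
E
```

```text
B turn 0.0 shift [-2.1 -1.  39.7] | tcp [0.5058 0.0257 0.0537] tilt [-0.  0. -1.] q6 -1.93 F [-0.1  0.2 -0.1] t 7.4833 stage [-47.4   8.6] R2 x,y dirs [[-0.95, -0.3], [-0.3, 0.95]]
```

Emit:
play_rows(deltas=[-2,-1,12,0,66,0,0,14,0,66,0,0,9,0,66,0,0,4,0,66,0,0,0,0,66,0,0,0,0,66,0,0,0,0,45,0,0,0,0,45,0,0,0,0,45,0,0,0,0,45])

```text
t: 8.32
tool_pos: [0.5081, 0.0248, 0.0156]
orientation: [-0.475, 3.104, -0.0]
force: [-0.0, 1.0, 2.8]
opening: 0.0502
gripper_force: 10.0
```

Emit:
play_rows(deltas=[0,0,0,0,45,0,0,0,0,45])

```text
t: 8.48
tool_pos: [0.5081, 0.0248, 0.0156]
orientation: [-0.475, 3.104, -0.0]
force: [-0.9, -0.7, 5.2]
opening: 0.0499
gripper_force: 10.0
```

```bash
python3 - <<'E'
from h import *
go(stage2w(35,26),.014,7.4,'B')
E
```

```text
B turn 10.0 shift [-80.2  18.5   1.7] | tcp [0.5081 0.0248 0.0156] tilt [-0.001 -0.    -1.   ] q6 -1.93 F [-0.9 -0.7  5.2] t 8.4833 stage [-45.2   7.5] R2 x,y dirs [[-0.99, -0.13], [-0.13, 0.99]]
```

Emit:
play_rows(deltas=[0,0,0,5,45,0,0,0,5,45,-8,2,0,0,45,-12,3,0,0,45,-13,3,0,0,45,-14,4,0,0,45,-14,4,0,0,45,-11,2,0,0,45,-6,0,0,0,45,-2,0,0,0,45])

```text
t: 9.32
tool_pos: [0.585, 0.0531, 0.0152]
orientation: [0.203, -3.134, 0.0]
force: [-7.8, -0.3, 12.4]
opening: 0.0499
gripper_force: 10.0
```

Emit:
play_rows(deltas=[-1,0,0,0,45,-1,0,0,0,45,-1,0,0,0,45,-1,0,0,0,45,0,0,0,0,45])

```text
t: 9.73
tool_pos: [0.5869, 0.0532, 0.015]
orientation: [0.202, -3.132, 0.0]
force: [-9.2, 0.3, 10.7]
opening: 0.0497
gripper_force: 10.0
```

```bash
python3 - <<'E'
from h import *
go(stage2w(35,26),.014,7.4,'B')
E
```

```text
B turn -0.0 shift [1.6 0.5 1. ] | tcp [0.5869 0.0532 0.015 ] tilt [ 0.003  0.    -1.   ] q6 -1.7 F [-9.2  0.3 10.7] t 9.7333 stage [36.6 25.5] R2 x,y dirs [[-0.99, -0.13], [-0.13, 0.99]]
```

Emit:
play_rows(deltas=[0,0,0,0,57,0,0,0,0,57,0,0,0,0,57,0,0,-20,0,57,0,0,-20,0,57,0,0,0,0,57,0,0,0,0,57])

```text
t: 10.32
tool_pos: [0.5898, 0.0534, 0.0561]
orientation: [-0.202, 3.132, -0.0]
force: [-0.2, -0.5, 0.3]
opening: 0.0568
gripper_force: 0.0
```

```bash
python3 - <<'E'
from h import *
go([.5254,-.0609],.05,-7.1,'C')
E
```

```text
C turn 14.5 shift [  49.8 -121.4    5.9] | tcp [0.5898 0.0534 0.0561] tilt [-0.003 -0.    -1.   ] q6 -1.7 F [-0.2 -0.5  0.3] t 10.3167 stage [39.5 25.3] R2 x,y dirs [[-0.99, 0.12], [0.12, 0.99]]
```

Emit:
play_rows(deltas=[0,0,0,5,66,0,0,0,5,66,0,0,0,4.5,66,6,-15,0,0,66,9,-22,0,0,66,9,-22,0,0,66,9,-22,0,0,66,9,-22,0,0,66,8,-18,0,0,66,0,0,0,0,66])

```text
t: 11.15
tool_pos: [0.5213, -0.0628, 0.0531]
orientation: [-0.198, -3.132, 0.001]
force: [-1.1, 0.2, -0.0]
opening: 0.0659
gripper_force: 0.0
```

Emit:
play_rows(deltas=[0,0,0,0,66,0,0,0,0,66,0,0,0,0,66])

```text
t: 11.4
tool_pos: [0.524, -0.0597, 0.0544]
orientation: [-0.194, -3.135, -0.0]
force: [1.3, 0.0, -0.2]
opening: 0.0659
gripper_force: 0.0
```

```bash
python3 - <<'E'
from h import *
go([.5254,-.0609],.015,-7.1,'C')
E
```

```text
C turn 0.0 shift [-1.5 -1.  39.4] | tcp [ 0.524  -0.0597  0.0544] tilt [ 0.  0. -1.] q6 -1.66 F [ 1.3  0.  -0.2] t 11.4 stage [-40.3 -78.4] R2 x,y dirs [[-0.99, 0.12], [0.12, 0.99]]
```

Emit:
play_rows(deltas=[-1,-1,12,0,66,0,0,14,0,66,0,0,9,0,66,0,0,4,0,66,0,0,0,0,66,0,0,0,0,66,0,0,0,0,45,0,0,0,0,45,0,0,0,0,45,0,0,0,0,45])

```text
t: 12.23
tool_pos: [0.5254, -0.0616, 0.0166]
orientation: [0.195, 3.134, -0.0]
force: [0.5, 0.3, 2.1]
opening: 0.0498
gripper_force: 10.0
```

Emit:
play_rows(deltas=[0,0,0,0,45,0,0,0,0,45])

```text
t: 12.4
tool_pos: [0.5254, -0.0616, 0.0166]
orientation: [0.195, 3.134, -0.0]
force: [-0.1, -0.1, 4.9]
opening: 0.05
gripper_force: 10.0
```

```bash
python3 - <<'E'
from h import *
go(stage2w(35,-55),.014,7.4,'C')
E
```

```text
C turn -14.5 shift [-74.2  25.5   2.7] | tcp [ 0.5254 -0.0616  0.0166] tilt [-0.001 -0.    -1.   ] q6 -1.66 F [-0.1 -0.1  4.9] t 12.4 stage [-39.2 -80.5] R2 x,y dirs [[-0.99, -0.13], [-0.13, 0.99]]
```

Emit:
play_rows(deltas=[0,0,0,-5,45,0,0,0,-5,45,0,0,0,-4.5,45,-10,4,0,0,45,-14,5,0,0,45,-14,6,0,0,45,-14,6,0,0,45,-12,4,0,0,45,-7,0,0,0,45,-2,0,0,0,45])

```text
t: 13.23
tool_pos: [0.5945, -0.0271, 0.0162]
orientation: [0.203, -3.135, -0.0]
force: [-8.4, 0.0, 13.2]
opening: 0.0498
gripper_force: 10.0
```

Emit:
play_rows(deltas=[-1,0,0,0,45,-1,0,0,0,45,-1,0,0,0,45,-1,0,0,0,45,0,0,0,0,45])

```text
t: 13.65
tool_pos: [0.5974, -0.0271, 0.0162]
orientation: [0.202, -3.134, -0.0]
force: [-4.8, 0.0, 8.6]
opening: 0.0498
gripper_force: 10.0
```

```bash
python3 - <<'E'
from h import *
go(stage2w(35,-55),.014,7.4,'C')
E
```

```text
C turn -0.0 shift [1.6 0.5 2.3] | tcp [ 0.5974 -0.0271  0.0162] tilt [ 0.001  0.    -1.   ] q6 -1.83 F [-4.8  0.   8.6] t 13.65 stage [ 36.6 -55.5] R2 x,y dirs [[-0.99, -0.13], [-0.13, 0.99]]
```

Emit:
play_rows(deltas=[0,0,0,0,57,0,0,0,0,57,0,0,0,0,57,0,0,-20,0,57,0,0,-20,0,57,0,0,0,0,30,3,-20,0,0,0,3,-20,0,0,0,0,-20,0,0,0,0,-10,0,0,0])

```text
t: 14.48
tool_pos: [0.6007, -0.0989, 0.0552]
orientation: [0.201, -3.135, 0.001]
force: [-1.3, -0.5, 0.4]
opening: 0.0284
gripper_force: 0.0
```

Emit:
play_rows(deltas=[0,0,0,7,0,0,0,0,7,0,0,0,0,7,0,0,0,0,7,0,0,0,0,7,0,0,0,0,7,0,0,0,0,7,0,0,0,0,7,0,0,0,0,7,0,0,0,0,7,0])

```text
t: 15.32
tool_pos: [0.6008, -0.0967, 0.0551]
orientation: [-1.64, -2.679, 0.0]
force: [0.4, -0.4, 0.8]
opening: 0.0004
gripper_force: 0.0
```

Emit:
play_rows(deltas=[0,0,0,7,0,0,0,0,7,0,0,0,0,6,0,0,0,0,0,0,0,0,0,0,0])

```text
t: 15.73
tool_pos: [0.6008, -0.0968, 0.0553]
orientation: [-2.069, -2.363, 0.0]
force: [-0.3, 0.1, -0.2]
opening: 0.0007
gripper_force: 0.0
```

```bash
python3 - <<'E'
from h import *
go(stage2w(36,-120),.016,-82.6,'push')
c=snap('side','s1.png')
E
```

```text
push turn 0.2 shift [ 5.   5.  39.3] | tcp [ 0.6008 -0.0968  0.0553] tilt [ 0.    -0.001 -1.   ] q6 -0.38 F [-0.3  0.1 -0.2] t 15.7333 stage [  31.  -125.1] R2 x,y dirs [[-0.13, 0.99], [0.99, 0.13]]
```

View pics/s1.png

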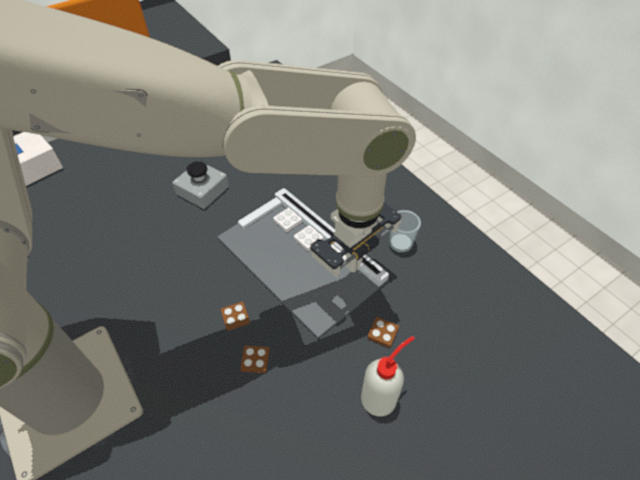

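```bash
python3 - <<'E'
from h import *
c=dict(np.load('pics/top0.png.npz')); d=dict(np.load('pics/side0.png.npz'))
print(w2stage(px2w(c,[[306,140]],.105)[0]),w2stage(px2w(d,[[371,178]],.105)[0]))
print(w2stage(px2w(c,[[366,150]],.08)[0]),w2stage(px2w(d,[[405,221]],.08)[0]))
E
```

```text
[224.05164999   4.59603883] [220.40457797   8.40187889]
[ 196.92023665 -125.18709248] [ 196.52682818 -123.48393612]
```

Emit:
play_rows(deltas=[0,3,12,0,0,0,0,14,0,0,0,0,9,0,0,0,0,4,0,0,0,0,0,0,0,6,0,0,0,0,9,0,0,0,0,9,0,0,0,0,8,0,0,0,0,6,0,0,0,0])

```text
t: 16.62
tool_pos: [0.5993, -0.0577, 0.0175]
orientation: [2.072, 2.36, 0.001]
force: [0.1, -1.6, 1.2]
opening: 0.0003
gripper_force: 0.5
```

Emit:
play_rows(deltas=[6,0,0,0,0,8,0,0,0,0,8,0,0,0,0,8,0,0,0,0,8,0,0,0,0,8,0,0,0,0,8,0,0,0,0,8,0,0,0,0,6,0,0,0,0,3,0,0,0,0])

```text
t: 17.45
tool_pos: [0.5898, 0.0124, 0.0169]
orientation: [2.073, 2.361, -0.0]
force: [-0.0, -3.2, 1.7]
opening: 0.0005
gripper_force: 1.3
```

```bash
python3 - <<'E'
from h import *
go(stage2w(34,-2.5),.016,-82.6,'push')
E
```

```text
push turn 0.0 shift [12.9 -0.2  0.9] | tcp [0.5898 0.0124 0.0169] tilt [-0.  0. -1.] q6 -0.2 F [-0.  -3.2  1.7] t 17.45 stage [ 34.2 -15.4] R2 x,y dirs [[-0.13, 0.99], [0.99, 0.13]]
```

Emit:
play_rows(deltas=[3,0,0,0,0,3,0,0,0,0,2,0,0,0,0,2,0,0,0,0,1,0,0,0,0,1,0,0,0,0,0,0,0,0,0])

```text
t: 18.03
tool_pos: [0.5884, 0.0234, 0.0169]
orientation: [-2.074, -2.36, -0.0]
force: [1.0, -2.1, 1.8]
opening: 0.0006
gripper_force: 0.9
```

```bash
python3 - <<'E'
from h import *
go(stage2w(34,-2.5),.016,-82.6,'push')
E
```

```text
push turn -0.0 shift [ 1.7 -0.2  0.9] | tcp [0.5884 0.0234 0.0169] tilt [ 0.  0. -1.] q6 -0.18 F [ 1.  -2.1  1.8] t 18.0333 stage [34.2 -4.2] R2 x,y dirs [[-0.13, 0.99], [0.99, 0.13]]
```

Emit:
play_rows(deltas=[1,0,0,0,0,1,0,0,0,0,1,0,0,0,0,0,0,0,0,0])

```text
t: 18.37
tool_pos: [0.5881, 0.0258, 0.0169]
orientation: [2.073, 2.359, -0.001]
force: [0.6, -4.8, 3.0]
opening: 0.0004
gripper_force: 2.7
```

Emit:
play_rows(deltas=[1,0,0,0,0,1,0,0,0,0,0,0,0,0,0])

```text
t: 18.62
tool_pos: [0.5881, 0.0259, 0.0169]
orientation: [2.072, 2.357, -0.004]
force: [2.2, -12.7, 0.4]
opening: 0.0003
gripper_force: 6.7
```

```bash
python3 - <<'E'
from h import *
go(stage2w(34,-2.5),.016,-82.6,'push')
E
```

```text
push turn -0.0 shift [-0.8 -0.3  0.9] | tcp [0.5881 0.0259 0.0169] tilt [-0.004  0.    -1.   ] q6 -0.17 F [  2.2 -12.7   0.4] t 18.6167 stage [34.3 -1.7] R2 x,y dirs [[-0.13, 0.99], [0.99, 0.13]]
```

Emit:
play_rows(deltas=[-3,0,0,0,0,-6,0,0,0,0,-4,0,0,0,0,0,0,-10,0,0,0,0,-20,0,0,0,0,-25,0,0,0,0,-25,0,0,0,0,-25,0,0,0,0,-20,0,0,0,0,0,0,0])

```text
t: 19.45
tool_pos: [0.5926, 0.0156, 0.1484]
orientation: [2.069, 2.355, 0.009]
force: [1.2, -0.6, 0.6]
opening: 0.0
gripper_force: 0.0
```

```bash
python3 - <<'E'
from h import *
go([.4527,.3539],.12,-82.6,'pod')
E
```

```text
pod turn -0.0 shift [353.5 -95.4  27.2] | tcp [0.5926 0.0156 0.1484] tilt [-0.001  0.009 -1.   ] q6 -0.19 F [ 1.2 -0.6  0.6] t 19.45 stage [ 37.3 -12.5] R2 x,y dirs [[-0.13, 0.99], [0.99, 0.13]]
```

Emit:
play_rows(deltas=[15,-4,0,0,0,25,-7,0,0,0,25,-7,0,0,0,25,-7,0,0,0,25,-7,0,0,0,25,-7,0,0,0,25,-7,0,0,0,25,-7,0,0,0,25,-7,0,0,0,25,-7,0,0,0])

```text
t: 20.28
tool_pos: [0.49, 0.2463, 0.1406]
orientation: [-2.072, -2.359, 0.003]
force: [0.7, -0.9, 0.5]
opening: 0.0006
gripper_force: 0.0
```

Emit:
play_rows(deltas=[25,-7,0,0,0,25,-7,0,0,0,25,-7,0,0,0,25,-7,0,0,0,10,0,0,0,0,0,0,0,0,0,0,0,0,0,0,0,0,0,0,0])

```text
t: 20.95
tool_pos: [0.4502, 0.3493, 0.1413]
orientation: [2.074, 2.36, -0.002]
force: [-0.3, -0.7, 0.4]
opening: 0.0005
gripper_force: 0.0
```

```bash
python3 - <<'E'
from h import *
go([.4527,.3539],.09,-82.6,'pod')
c=snap('top','t2.png'); cv2.imwrite('pics/t2c.png',cv2.resize(c['pixels'][190:330,130:430],None,fx=2.66,fy=2.66,interpolation=cv2.INTER_CUBIC))
print([w2px(c,[[*stage2w(x,y),.024]])[0].round(1).tolist() for x,y in((10,155),(10,5),(60,5),(60,155))])
E
```

```text
pod turn -0.0 shift [ 4.3  3.1 51.3] | tcp [0.4502 0.3493 0.1413] tilt [-0.001 -0.001 -1.   ] q6 0.44 F [-0.3 -0.7  0.4] t 20.95 stage [-60.9 336.8] R2 x,y dirs [[-0.13, 0.99], [0.99, 0.13]]
[[250.7, 249.7], [316.6, 242.8], [314.3, 221.4], [249.0, 228.1]]
```

View pics/t2c.png

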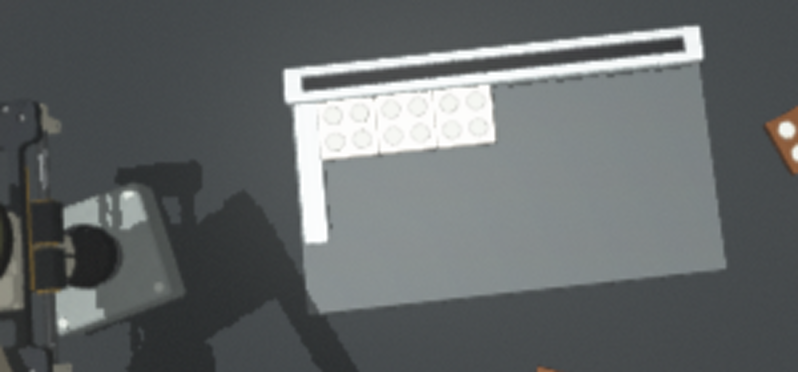

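```bash
python3 - <<'E'
from h import *
c=dict(np.load('pics/t2.png.npz')); g=c['pixels'].min(2).astype(float)
for y in (140,115,105,92,68,55,42,18,8):
    ex=[]
    xs=np.arange(-5,25,.25); v=[]
    for x in xs:
        u=w2px(c,[[*stage2w(x,y),.024]])[0]; v.append(cv2.getRectSubPix(g.astype(np.float32),(1,1),tuple(map(float,u)))[0,0])
    v=np.array(v); mid=(v[:12].mean()+v[-12:].mean())/2; ex.append(xs[np.argmax(v>mid)])
    print(y,ex,end=' ')
# reference: far edge of bar top at x=90, z .032 and front bed edge x=-120
for y in (140,80,20):
    for x0,z in((90,.032),(-120,.01)):
        xs=np.arange(x0-12,x0+12,.25); v=np.array([cv2.getRectSubPix(g.astype(np.float32),(1,1),tuple(map(float,w2px(c,[[*stage2w(x,y),z]])[0])))[0,0] for x in xs])
        print(y,x0,xs[np.argmax(np.abs(np.convolve(np.gradient(v),np.ones(9),'same')))])
E
```

```text
140 [np.float64(10.25)] 115 [np.float64(10.0)] 105 [np.float64(11.25)] 92 [np.float64(10.5)] 68 [np.float64(10.5)] 55 [np.float64(11.0)] 42 [np.float64(10.25)] 18 [np.float64(10.5)] 8 [np.float64(10.75)] 140 90 91.0
140 -120 -117.5
80 90 82.25
80 -120 -117.25
20 90 90.0
20 -120 -118.75
```

Emit:
play_rows(deltas=[4,3,0,0,0,0,0,15,0,0,0,0,15,0,0,0,0,12,0,0,0,0,8,0,0,0,0,3,0,0,0,0,0,0,0,0,0,0,0,0])

```text
t: 21.67
tool_pos: [0.453, 0.3546, 0.0892]
orientation: [2.074, 2.36, 0.0]
force: [-0.7, -0.6, -0.2]
opening: 0.0003
gripper_force: 0.0
```

Emit:
play_rows(deltas=[0,0,2,0,0,0,0,2,0,0,0,0,2,0,0,0,0,1,0,0,0,0,1,0,0,0,0,0,0,0,0,0,0,0,0])

```text
t: 22.25
tool_pos: [0.4528, 0.3547, 0.0812]
orientation: [2.074, 2.36, 0.001]
force: [-0.6, -0.1, 2.1]
opening: 0.0003
gripper_force: 1.0
```

```bash
python3 - <<'E'
from h import *
go([.4527,.3539],.072,-82.6,'pod')
E
```

```text
pod turn -0.0 shift [-0.8 -0.2  9.2] | tcp [0.4528 0.3547 0.0812] tilt [ 0.  0. -1.] q6 0.45 F [-0.6 -0.1  2.1] t 22.25 stage [-57.6 341.8] R2 x,y dirs [[-0.13, 0.99], [0.99, 0.13]]
```

Contact at about 82 mm, as expected. Now press about 9 mm more.

Emit:
play_rows(deltas=[0,0,2,0,0,0,0,2,0,0,0,0,2,0,0,0,0,2,0,0,0,0,1,0,0,0,0,0,0,0,0,0,0,0,0,0,0,0,0,0])

```text
t: 22.92
tool_pos: [0.4529, 0.3548, 0.0721]
orientation: [2.074, 2.36, 0.001]
force: [-1.5, -0.4, 5.0]
opening: 0.0005
gripper_force: 2.6
```

```bash
python3 - <<'E'
from h import *
go([.4527,.3539],.072,-82.6,'pod')
E
```

```text
pod turn -0.0 shift [-0.9 -0.3  0.1] | tcp [0.4529 0.3548 0.0721] tilt [ 0.  0. -1.] q6 0.45 F [-1.5 -0.4  5. ] t 22.9167 stage [-57.5 341.8] R2 x,y dirs [[-0.13, 0.99], [0.99, 0.13]]
```

Half-way, at z = 0.0721 and about 5–6 N. Holding it for over 3 s.

Emit:
play_rows(deltas=[0,0,0,0,0,0,0,0,0,0,0,0,0,0,0,0,0,0,0,0,0,0,0,0,0,0,0,0,0,0,0,0,0,0,0,0,0,0,0,0,0,0,0,0,0,0,0,0,0,0])

```text
t: 23.75
tool_pos: [0.4529, 0.3548, 0.0721]
orientation: [2.074, 2.36, 0.001]
force: [-1.3, 0.2, 4.3]
opening: 0.0004
gripper_force: 2.6
```

Emit:
play_rows(deltas=[0,0,0,0,0,0,0,0,0,0,0,0,0,0,0,0,0,0,0,0,0,0,0,0,0,0,0,0,0,0,0,0,0,0,0,0,0,0,0,0,0,0,0,0,0,0,0,0,0,0])

```text
t: 24.58
tool_pos: [0.4529, 0.3548, 0.0721]
orientation: [2.074, 2.36, 0.001]
force: [-0.1, -0.1, 4.7]
opening: 0.0005
gripper_force: 2.6
```

Emit:
play_rows(deltas=[0,0,0,0,0,0,0,0,0,0,0,0,0,0,0,0,0,0,0,0,0,0,0,0,0,0,0,0,0,0,0,0,0,0,0,0,0,0,0,0,0,0,0,0,0,0,0,0,0,0])

```text
t: 25.42
tool_pos: [0.4529, 0.3548, 0.0721]
orientation: [2.074, 2.36, 0.001]
force: [-0.8, -0.5, 5.2]
opening: 0.0006
gripper_force: 2.6
```

Emit:
play_rows(deltas=[0,0,0,0,0,0,0,0,0,0,0,0,0,0,0,0,0,0,0,0,0,0,0,0,0,0,0,0,0,0,0,0,0,0,0,0,0,0,0,0,0,0,0,0,0,0,0,0,0,0])

```text
t: 26.25
tool_pos: [0.4529, 0.3548, 0.0721]
orientation: [2.074, 2.36, 0.001]
force: [-1.1, 0.3, 5.4]
opening: 0.0005
gripper_force: 2.6
```

```bash
python3 - <<'E'
from h import *
s=robot.read_state(); print(s['tool_pos'],s['force'],s['t'])
if .069<s['tool_pos'][2]<.075: print(robot.close_job())
E
```

```text
[0.45292299 0.35480071 0.07210963] [-1.0651738   0.29608939  5.35265174] 26.25
the job is handed in; nothing more can be done
None
```

I handed the job in at 26.3 s: the three plates measured in a straight row flush with the lamp bar and pushed up to the end stop, and the button was held about half-way (fingertips at 72 mm, about 5 N) for over 3 s and still held at hand-in; no verdict was returned.

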